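# Set the driver's clutch collar and take it from its push-push charging dock

## Robot

A 6-joint arm with a two-finger parallel gripper is mounted at the origin on a cart in front of the work surface, level with it; the furniture and walls round the work are solid. World frame = base frame: x ahead of the robot, y to its left, z up, the work surface at z = 0. Lengths are in mm, angles in rad, forces in N, time in s.
With the tool pointing down it reaches from about 350 to 975 mm from the base axis. Payload 7.1 kg.
Tool frame: the origin (TCP) lies midway between the tips of the shut fingers; the grasp point (between the pads) lies 19 mm behind it (ctrl.tcp_to_grasp is the distance from the TCP to the grasp point, in mm); z points along the fingers, y is the line along which they close (so a half turn about z gives the same grasp; the last joint's range is limited). The gripper opens to 88 mm and grips with 3 to 60 N. Pads are 20 mm wide; open, the fingers measure 115 mm over their backs; the gripper's body (75 mm by 178 mm) begins 61 mm behind the grasp point.
Start: joints at [1.15, 0.423, 1.63, -0, 1.089, -0.019], TCP at [244.39, 575.22, 222.675] pointing down, gripper open.
Joint ranges: [-3, 3], [-0.9, 2.11], [0.09, 2.58], [-1.31, 4.45], [0.11, 2.69], [-2.54, 2.54]. Speed limits (rad/s): [2.39, 2.39, 3.01, 3.14, 3.14, 3.14].

## Interface

Orientations are given as a rotation vector (axis times angle).
In Python, from workcell import get_obs, cams, ticket, boxes_of, ctrl gives the robot as it stands.
- The arm moves only by the shell command python3 -m creep 'ROWS' [OPENING]. ROWS is JSON, one flat list of numbers, 4 for each row, row after row: the shift along the world's x, y, z in m, then the turn about the world's z in rad. In form: [tx, ty, tz, spin, tx, ty, tz, spin, ...]. A call has 1 to 10 rows; each row is the pose to reach, as a shift and turn from the pose commanded when the call began; what a row does not reach only later rows make up. A row lasts 1/12 s, in which the tool goes at most 41.7 mm and 7.16 degrees, less where a joint would pass 70% of its speed; a pose out of reach is approached as far as the arm can. A call with a gripper value outside its range is refused whole. OPENING is the opening, from 0 (shut) to 1 (fully open), set as the call begins (- or left out, the last holds). The fingers move at their own pace and stop on an object; the grip force is fixed at half the most. Time passes only in rows, so rows that repeat a pose let the fingers close. It gives the time, the measured TCP pose, the force, the opening and the grip force at its end, in the units of the state.
- get_obs(): the state, without advancing time (a new reading comes with each control period).
- cams.get_image(name): name is "side" or "top" or "wrist"; returns (picture, depth): 400x640x3 uint8, red, green, blue; 400x640 float32, mm along the optical axis (not along the pixel's ray), 0 where there is no reading.
- cams.get_calibration(name): a dict with "mtx" (3x3 intrinsics, pixels), "R" (3x3) and "t" (3): a world point X has camera coordinates R X + t; the wrist camera has in their place "mount" (4x4, takes a point from camera to tool coordinates, whose origin is the TCP and whose axes are the flange's). Camera axes: x right, y down, z forward; pixel columns grow to the right and rows downward; lengths in mm; the calibration is good to about 2 mm. The wrist camera is an equidistant fisheye: a pixel r from the principal point sees the ray r / f radians off the axis. A picture is of the moment at which its call begins: read the wrist's pose just before it. get_calibration takes no time and is no camera call.
- ticket.close_job(): hands the job in; it is judged then, once.
Trained networks look in the newest picture that a camera, given by its name, has taken for a name from the list of things; names that differ only in an ending like _2 or _b are one class to them, and where a whole thing is asked for, a point or a joint stands for the part that bears it (a point fixed in the world has none). Each returns a list of dicts, best first, with "score" (0 to 1); they miss things now and then, are a little off and sometimes report something else, mostly with a low value. They report only what shows in the picture. A call takes as long as a camera call. They do not tell look-alikes from the thing itself.
- boxes_of(camera, target): "centre" ([column, row] in pixels, amid what is visible of it).
The state is a dict: "t": time; "qpos": joint angles; "qvel": joint speeds; "joint_torque": joint torques, N m; "ee_pos": TCP position; "orientation": TCP orientation; "ft_force": force on the tool from outside, world axes, zero at the start; "moment": the same for the moment, N m; "width": finger opening in mm; "grasp_force": force on a finger pad.
Only numpy, scipy, OpenCV 4.12 (cv2) and the standard library are available. Lean on these libraries where they do the work, as an engineer would, in place of code of your own. Each camera call takes 0.05 s, during which the arm holds its last target. There are 200 camera calls.

## Task

The cordless driver is locked in its charging dock, nose up. While the dock still holds it fast, turn its clutch collar to 7; then press the driver down until the dock lets go, draw it out as it springs up, and lower it, nose up, into the red cup that stands across from the dock on the near bench, so that it is left standing in there. Leave the two bottles and the spice jar standing where they are.

Things in the scene. Friction and masses are not known exactly. Their poses are not given: they have to be found in the camera images.
- driver: Grey cordless in-line screwdriver, 148 mm long, 0.2 to 0.3 kg, standing nose up in the dock. Origin: centre of the underside of its foot; z up its axis; -x its front (switch, white index mark). Square handle 34 x 34 mm from z 0 to 98 mm (groove at z 5 to 13 mm, gripped by the dock's jaws); it cannot turn in the dock's square well, so the collar can be turned there.
- driver_collar (a point): On the driver's axis at mid height of the collar's straight ribbed band (driver z 110 mm). Black clutch collar 46 mm in diameter, band from 8 mm below to 7 mm above this point, then a bevel with white numerals up to 13 mm above it; above that the black fixed ring, 25 mm in diameter and 4 mm high, with a white index mark on the driver's front (-x) side.
- driver_nose (a point): Centre of the flat top of the steel chuck, the driver's upper end (driver z 148 mm). The chuck is 16 mm in diameter and 21 mm long (driver z 127 to 148 mm), fixed to the driver: a place to press on and to grip.
- clutch_collar (a joint): Angle of the clutch collar on the driver (rad). It clicks in at numerals 1 to 9, 20 degrees apart: n is at (n - 1) * 0.349; 1 is 0, 7 is 2.094, 9 is 2.793; stops just beyond 1 and 9. The numeral facing the white index mark is the set one. The value and number rise as the collar turns anticlockwise seen from above. A click takes about 0.1 N m.
- dock: Grey charging dock fixed to the bench, yaw varies. Origin: on the bench, under the driver's axis; -x is its front. Block 92 x 92 mm, top at z 62 mm; bits to z 91 mm at y +-34 mm; back panel 72 mm wide, face at x +44 mm, up to z 152 mm: no room for a finger between collar and panel. Locked, the driver's foot is at z 20 mm, mid collar at 130 mm, nose at 168 mm; sprung up, all are 18 mm higher.
- dock_cradle (a joint): Height of the sprung cradle under the driver (m): 0 locked, +0.018 sprung up, -0.0095 bottom stop. Push-push latch: press the driver down by its nose to about 9 mm below locked (7 to 10 N), let it rise, and it springs up and its jaws free the foot, to be lifted straight out (foot 24 mm below the well's top). Locked, it cannot be pulled out. Pressed down and let go again, it locks again.
- cup: Red plastic cup, 93 mm across the rim, 64 mm across the base, 113 mm high, inner floor 4 mm above its underside, loose and light (50 g). Origin: centre of its underside, z up.
- mist_bottle: Spray bottle, 224 mm high, loose, to be left alone. Origin: centre of its underside. From above 48 mm wide along its x and from -54 to +56 mm along its y.
- glue_bottle: White glue bottle with a black nozzle, 57 mm in diameter, 173 mm high, loose, to be left alone. Origin: centre of its underside.
- flock_jar: Spice jar with a dark lid, 44 mm in diameter, 105 mm high, loose, to be left alone. Origin: centre of its underside.
Mind the look-alikes: they are no part of the job. What is shaped like the driver but yellow is not meant. There is more than one size of the cup; the one meant has the size given above.

How it is judged (in metres and radians):
On the way, in this order (a step that is already met when the one before it is completed fails the run):
1. the clutch collar is at 7 (within 0.1 rad) while the driver is still locked down in the dock (value of joint clutch_collar between 1.994 and 2.194 rad and value of joint dock_cradle between -0.004 and 0.004 m and z of driver in the frame of dock below 0.026 m), for 0.3 s.
2. the dock's cradle has sprung up with the driver still standing in the well (value of joint dock_cradle above 0.014 m and z of driver in the frame of dock below 0.056 m and horizontal distance between driver and dock below 0.01 m), for 0.1 s.
3. the driver is lowered into the cup: its foot less than 30 mm above the bench inside the cup while the fingers still hold it (z of driver in the frame of cup below 0.03 m and horizontal distance between driver and cup below 0.03 m and contact force between the fingers and driver above 0.5 N), for 0.05 s.
At the end, for the whole second after the job is handed in: The collar is clicked in at 7 (2.094 rad, within 0.1 rad); the driver stands or leans nose up in the cup (foot on the cup's floor, within 30 mm of its middle, tilted less than 0.45 rad), the cup upright on the bench, both at rest (value of joint clutch_collar between 1.994 and 2.194 rad and z of driver in the frame of cup between 0 and 0.022 m and horizontal distance between driver and cup below 0.03 m and angle between driver's own z axis and vertical below 0.45 rad and angle between cup's own z axis and vertical below 0.1 rad and height (world z) of cup below 0.01 m and linear speed of each of driver, cup below 0.03 m/s); the robot touches nothing.
It fails at once if a bottle or the jar is pushed more than 30 mm or tipped over (distance of any of mist_bottle, glue_bottle, flock_jar from where it was at the start of the episode above 0.03 m or angle between any of mist_bottle, glue_bottle, flock_jar's own z axis and vertical above 0.5 rad).
It fails at once if the cup is knocked over (angle between cup's own z axis and vertical above 0.5 rad).
It also fails if it takes over 69 s, if anything falls off the work surface, if the arm or the gripper's body presses on something with over 40 N, if the wrist force passes 120 N, or if a joint passes its speed limit or range.

## Working session

There is one attempt and no reset: what is moved stays moved. The work goes in short steps, Python scripts to look and compute and a shell command to move; the robot and the scene stay as the last step left them, time stands still between calls to the robot, and variables do not carry over. Pictures are saved under pics/ and viewed, at most 10 in all, crops included, and the job is handed in when it is done.

```bash
mkdir -p pics; ls
cat > h.py <<'E'
import numpy as np, cv2
from workcell import get_obs, cams, ticket, boxes_of, ctrl
def world(name,img=None):
    p,d=cams.get_image(name); c=cams.get_calibration(name)
    K=np.array(c["mtx"]);R=np.array(c["R"]);t=np.array(c["t"])
    v,u=np.mgrid[:d.shape[0],:d.shape[1]]
    P=np.stack([(u-K[0,2])/K[0,0]*d,(v-K[1,2])/K[1,1]*d,d],-1)
    return p,d,(P-t.reshape(3))@R
E
python3 - <<'E'
from h import *
for n in("top","side"):
    p,d,W=world(n); cv2.imwrite(f"pics/{n}0.png",p[...,::-1]); np.savez(f"/tmp/{n}.npz",p=p,d=d,W=W)
    for k in("driver","driver_collar","dock","cup","mist_bottle","glue_bottle","flock_jar"):
        print(n,k,[(np.round(b["centre"]).tolist(),round(b["score"],2),np.round(W[int(b["centre"][1]),int(b["centre"][0])]).tolist()) for b in boxes_of(n,k)[:4]])
o=get_obs();print(o["t"],o["ee_pos"],o["orientation"],ctrl.tcp_to_grasp)
E
```

```text
pics
top driver [([221.0, 194.0], 0.9, [543.0, 210.0, 168.0]), ([265.0, 241.0], 0.79, [438.0, 107.0, 148.0])]
top driver_collar [([224.0, 195.0], 0.92, [544.0, 207.0, 148.0]), ([262.0, 241.0], 0.54, [438.0, 114.0, 148.0])]
top dock [([239.0, 199.0], 0.87, [544.0, 183.0, 70.0])]
top cup [([390.0, 193.0], 0.94, [573.0, -208.0, 6.0]), ([426.0, 242.0], 0.76, [446.0, -306.0, 2.0])]
top mist_bottle [([306.0, 143.0], 0.65, [653.0, 13.0, 227.0])]
top glue_bottle [([316.0, 261.0], 0.65, [390.0, -11.0, 172.0])]
top flock_jar [([320.0, 201.0], 0.57, [537.0, -19.0, 107.0])]
side driver [([262.0, 204.0], 0.98, [434.0, 96.0, 89.0]), ([291.0, 170.0], 0.97, [533.0, 202.0, 121.0])]
side driver_collar [([258.0, 202.0], 0.89, [425.0, 100.0, 91.0]), ([292.0, 170.0], 0.59, [537.0, 196.0, 126.0])]
side dock [([295.0, 196.0], 0.76, [538.0, 172.0, 56.0])]
side cup [([350.0, 273.0], 0.77, [527.0, -242.0, 113.0]), ([305.0, 332.0], 0.75, [441.0, -266.0, 24.0]), ([371.0, 197.0], 0.34, [676.0, -2.0, 121.0])]
side mist_bottle [([373.0, 200.0], 0.92, [684.0, -3.0, 113.0]), ([297.0, 198.0], 0.45, [543.0, 169.0, 50.0])]
side glue_bottle [([250.0, 238.0], 0.61, [387.0, -34.0, 82.0])]
side flock_jar [([317.0, 229.0], 0.85, [535.0, -37.0, 79.0])]
0.8 [244.39573136 575.23755234 222.70991405] [6.26836685e-01 3.07841063e+00 7.35539241e-05] 18.700000000000003
```

View pics/top0.png

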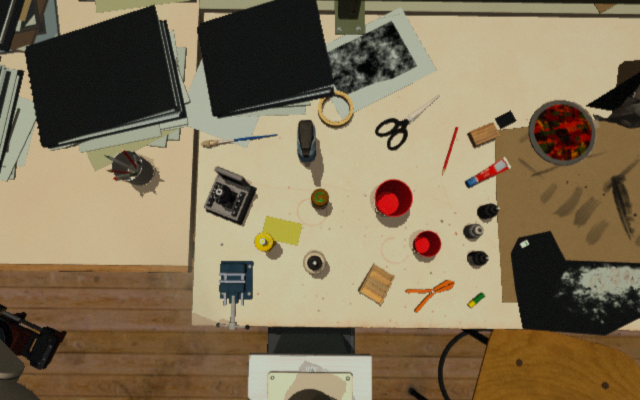

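View pics/side0.png

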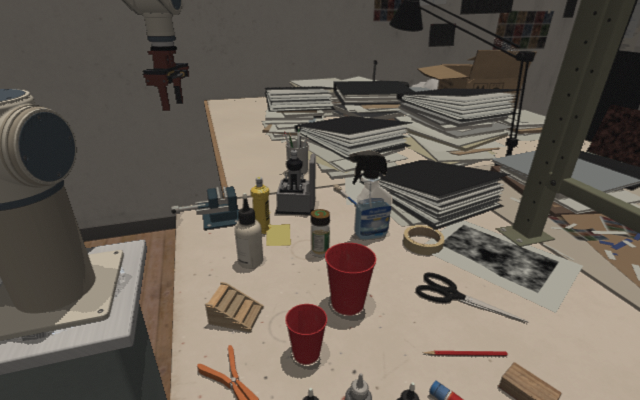

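Run:
```python
from h import *
from scipy.spatial.transform import Rotation as Rn
z=np.load("/tmp/top.npz");W=z["W"];p=z["p"].astype(int);ok=z["d"]>0
zz=W[...,2]
# dock top points z 56..68 near
def near(x,y,r): return ok&(np.hypot(W[...,0]-x,W[...,1]-y)<r)
m=near(545,200,90)
for a,b in((158,175),(134,156),(56,66),(84,95)):
    q=W[m&(zz>a)&(zz<b)];print(a,b,len(q),q.mean(0).round(1),q.min(0).round(),q.max(0).round())
q=W[m&(zz>50)&(zz<160)][:,:2].astype(np.float32);print("rect",cv2.minAreaRect(q))
q=W[m&(zz>56)&(zz<66)][:,:2].astype(np.float32);print("rect top",cv2.minAreaRect(q))
for c in((573,-208),(446,-306)):
    q=W[near(*c,80)&(zz>30)];h=np.percentile(q[:,2],95);r=q[q[:,2]>h-8]
    print("cup",h,cv2.minEnclosingCircle(r[:,:2].astype(np.float32)),len(r))
print(Rn.from_rotvec(get_obs()["orientation"]).as_matrix().round(3))
print(np.array(cams.get_calibration("wrist")["mount"]).round(3),cams.get_calibration("wrist")["mtx"])
```

```text
158 175 46 [550.4 214.3 167.3] [540. 202. 158.] [600. 223. 175.]
134 156 419 [567.4 206.3 145.8] [526. 163. 134.] [611. 237. 156.]
56 66 677 [545.7 211.5  62.1] [491. 157.  56.] [606. 273.  66.]
84 95 49 [553.1 202.2  88.7] [509. 163.  84.] [596. 259.  95.]
rect ((553.6774291992188, 213.33506774902344), (94.2947769165039, 102.5157241821289), 69.01459503173828)
rect top ((549.6973876953125, 215.1004638671875), (94.03517150878906, 94.72103118896484), 69.7988510131836)
cup 115.57775944494382 ((546.5479125976562, -201.84896850585938), 46.991641998291016) 193
cup 83.07624260786585 ((436.884765625, -290.93707275390625), 33.34259033203125) 96
[[-0.92   0.391  0.   ]
 [ 0.391  0.92   0.   ]
 [-0.     0.    -1.   ]]
[[   0.      -0.962   -0.272   75.769]
 [   1.      -0.       0.      -0.755]
 [  -0.      -0.272    0.962 -162.113]
 [   0.       0.       0.       1.   ]] [[309.70691629   0.         320.14645838]
 [  0.         309.70691629 193.2751951 ]
 [  0.           0.           1.        ]]
```

The top view shows the grey driver in its dock at (230,195), panel to the upper right, so the dock yaw is about -20°. The big cup is at (392,198) and the small one at (427,243). The yellow look-alike is at (264,241). In the side view the jar, glue and mist bottles stand between dock and cup. Next I move over the dock and look with the wrist camera.

```bash
python3 -m creep '[0.15,-0.18,0.03,0,0.303,-0.362,0.03,0,0.303,-0.362,0.03,0,0.303,-0.362,0.03,0,0.303,-0.362,0.03,0,0.303,-0.362,0.03,0,0.303,-0.362,0.03,0,0.303,-0.362,0.03,0,0.303,-0.362,0.03,0,0.303,-0.362,0.03,0]' 1; python3 -m creep '[0,0,0,0,0,0,0,0,0,0,0,0,0,0,0,0,0,0,0,0]'
cat >> h.py <<'E'
from scipy.spatial.transform import Rotation as Rn
def wrist():
    o=get_obs(); p,d=cams.get_image("wrist"); c=cams.get_calibration("wrist")
    K=np.array(c["mtx"]);M=np.array(c["mount"])
    v,u=np.mgrid[:d.shape[0],:d.shape[1]]
    x=(u-K[0,2])/K[0,0];y=(v-K[1,2])/K[1,1];r=np.hypot(x,y)+1e-9
    s=np.tan(np.minimum(r,1.4))/r
    C=np.stack([x*s*d,y*s*d,d],-1)
    T=C@M[:3,:3].T+M[:3,3]
    return o,p,d,T@Rn.from_rotvec(o["orientation"]).as_matrix().T+o["ee_pos"]
E
python3 - <<'E'
from h import *
o,p,d,W=wrist();np.savez("/tmp/w.npz",p=p,d=d,W=W)
print(o["t"],o["ee_pos"],o["qpos"].round(2))
zz=W[...,2];m=(d>0)&(np.hypot(W[...,0]-547,W[...,1]-213)<90)
for a,b in((164,172),(145,150),(125,137)):
    q=W[m&(zz>a)&(zz<b)&(np.hypot(W[...,0]-547,W[...,1]-213)<35)];print(a,len(q),q.mean(0).round(1),q.min(0).round(1),q.max(0).round(1),cv2.minEnclosingCircle(q[:,:2].astype(np.float32)))
q=W[m&(zz>58)&(zz<66)][:,:2].astype(np.float32);print("top",cv2.minAreaRect(q))
v,u=np.where(m&(zz>120)&(zz<172));print(u.min(),u.max(),v.min(),v.max())
cv2.imwrite("pics/w1.png",p[...,::-1])
E
```

```text
t: 1.63
ee_pos: [512.3, 254.6, 249.8]
orientation: [0.627, 3.078, 0.0]
ft_force: [-0.0, 0.2, -0.8]
width: 87.8
grasp_force: 0.0
t: 2.05
ee_pos: [510.3, 257.6, 249.3]
orientation: [-0.624, -3.079, 0.0]
ft_force: [-0.3, 0.1, -0.0]
width: 87.5
grasp_force: 0.0
2.05 [510.25505833 257.59019141 249.34516908] [ 0.45  0.31  1.73  0.    1.1  -0.72]
164 261 [546.4 218.  168.7] [539.6 208.8 164.1] [555.  225.7 170.9] ((547.15283203125, 217.3922576904297), 8.64831829071045)
145 278 [543.1 220.5 147.5] [533.6 202.9 145. ] [561.6 231.5 150. ] ((547.5728759765625, 217.397216796875), 14.92754077911377)
125 198 [532.8 226.9 131.8] [524.2 195.2 125. ] [564.3 240.8 137. ] ((546.0529174804688, 217.90029907226562), 22.99538803100586)
top ((547.5628051757812, 216.88731384277344), (93.02850341796875, 92.54034423828125), 68.37503051757812)
266 335 216 289
```

View pics/w1.png

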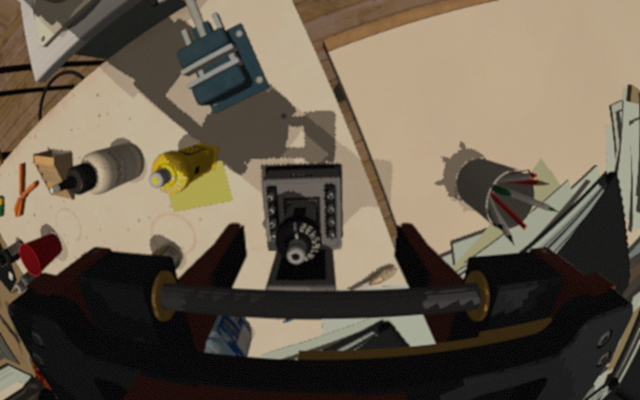

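The grey driver is centred at about (295,250) in the wrist view, with numerals on the bevel. I'll centre over it and look from closer.

```bash
python3 -m creep '[0.037,-0.040,0,0.03,0.037,-0.040,0,0.03,0.037,-0.040,-0.035,0.03,0.037,-0.040,-0.07,0.03,0.037,-0.040,-0.07,0.03,0.037,-0.040,-0.07,0.03,0.037,-0.040,-0.07,0.03]'
cat > look.py <<'E'
from h import *; import sys
o,p,d,W=wrist()
print(o["t"],o["ee_pos"],o["qpos"].round(2),o["ft_force"].round(1),o["width"])
zz=W[...,2];r=np.hypot(W[...,0]-547,W[...,1]-217);m=(d>0)&(r<40)
dz=float(sys.argv[2]) if len(sys.argv)>2 else 0
for a,b,R in((162,173,12),(144,151,20),(125,137,30)):
    q=W[m&(zz>a+dz)&(zz<b+dz)&(r<R)]
    if len(q)>5: print(a,len(q),q[:,2].max().round(1),cv2.minEnclosingCircle(q[:,:2].astype(np.float32)))
v,u=np.where(m&(zz>125)&(zz<172)&(r<26));a,b,c,e=max(u.min()-10,0),u.max()+10,max(v.min()-10,0),v.max()+10;print(a,b,c,e)
s=min(780//(b-a),580//(e-c))
cv2.imwrite(f"pics/{sys.argv[1]}.png",cv2.resize(p[c:e,a:b,::-1],None,fx=s,fy=s,interpolation=cv2.INTER_CUBIC))
E
python3 look.py w2
```

```text
t: 2.68
ee_pos: [548.7, 217.2, 180.8]
orientation: [0.579, 3.087, 0.001]
ft_force: [-0.2, -0.4, 1.0]
width: 88.0
grasp_force: 0.0
2.6833 [548.66692056 217.24235681 180.75331144] [ 0.36  0.42  1.74  0.    0.98 -0.84] [-0.2 -0.4  1. ] 88.00600345730506
162 558 171.1 ((547.5838623046875, 217.4008331298828), 8.418895721435547)
144 784 151.0 ((545.720458984375, 217.76914978027344), 16.92268180847168)
125 259 137.0 ((547.2521362304688, 217.4999542236328), 23.265043258666992)
279 362 170 255
```

View pics/w2.png

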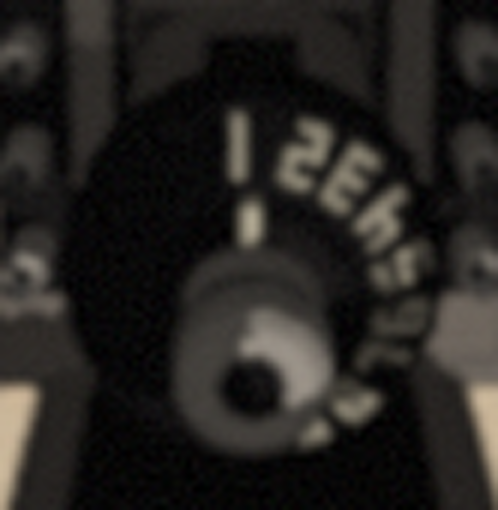

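The numeral 1 stands at the index mark, so the collar needs +120° anticlockwise. I'll do it in two 60° strokes. I turn back 30° first and descend.

```bash
python3 -m creep '[-0.001,0,0,-0.12,-0.001,0,0,-0.24,-0.001,0,0,-0.36,-0.001,0,0,-0.48,-0.001,0,0,-0.53,-0.001,0,-0.03,-0.53,-0.001,0,-0.067,-0.53,-0.001,0,-0.067,-0.53,-0.001,0,-0.067,-0.53]'; python3 -m creep '[0,0,0,0,0,0,0,0,0,0,0,0,0,0,0,0,0,0,0,0,0,0,0,0,0,0,0,0]' 0.4
```

```text
t: 3.48
ee_pos: [546.8, 216.5, 112.9]
orientation: [-1.368, -2.827, 0.002]
ft_force: [-0.6, -0.9, 0.3]
width: 87.8
grasp_force: 0.0
t: 4.07
ee_pos: [547.8, 216.6, 112.9]
orientation: [1.368, 2.827, 0.002]
ft_force: [1.4, 0.3, 0.6]
width: 45.5
grasp_force: 30.0
```

```bash
python3 -m creep '[0,0,0,0.12,0,0,0,0.24,0,0,0,0.36,0,0,0,0.48,0,0,0,0.6,0,0,0,0.72,0,0,0,0.84,0,0,0,0.96,0,0,0,1.06,0,0,0,1.06]'; python3 -m creep '[0,0,0,0,0,0,0,0,0,0,0,0]';python3 -m creep '[0,0,0,0,0,0,0,0,0,0,0,0,0,0,0,0,0,0,0,0]' 1; python3 look.py w3
```

```text
t: 4.9
ee_pos: [548.1, 216.3, 112.9]
orientation: [-0.254, 3.13, -0.0]
ft_force: [2.3, -1.0, 2.5]
width: 45.7
grasp_force: 30.0
t: 5.15
ee_pos: [547.7, 216.3, 112.7]
orientation: [-0.245, 3.131, -0.0]
ft_force: [2.4, -2.7, 3.5]
width: 45.2
grasp_force: 30.0
t: 5.57
ee_pos: [546.8, 216.5, 112.2]
orientation: [0.248, -3.131, 0.0]
ft_force: [-0.4, -0.0, -0.3]
width: 74.9
grasp_force: 0.0
5.5667 [546.80293837 216.47338818 112.17873312] [ 0.36  0.52  1.78  0.    0.84 -1.37] [-0.4 -0.  -0.3] 74.86061427160361
162 236 169.8 ((544.765625, 216.7386932373047), 7.480170249938965)
144 1558 151.0 ((547.677490234375, 217.69760131835938), 16.7471981048584)
125 700 137.0 ((547.43994140625, 217.26087951660156), 22.779510498046875)
267 376 207 299
```

View pics/w3.png

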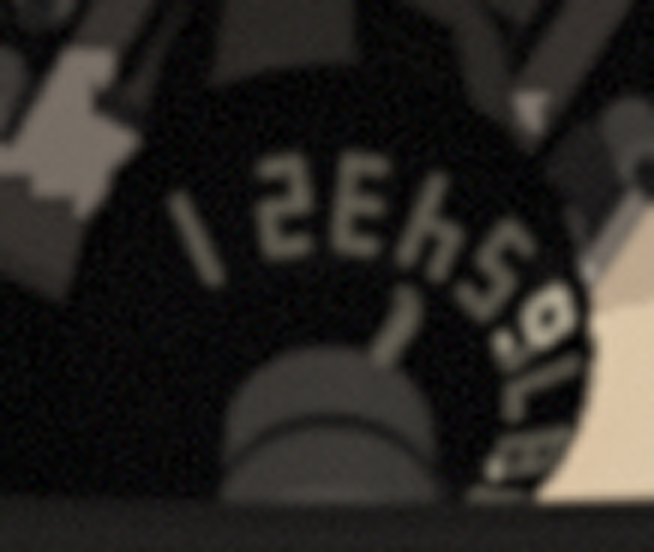

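The index mark points at 4 (about (430,230) in the crop), so the first stroke was exact. Now the second one.

```bash
python3 -m creep '[0,0,0,-0.12,0,0,0,-0.24,0,0,0,-0.36,0,0,0,-0.48,0,0,0,-0.6,0,0,0,-0.72,0,0,0,-0.84,0,0,0,-0.96,0,0,0,-1.06,0,0,0,-1.06]'; python3 -m creep '[0,0,0,0,0,0,0,0,0,0,0,0,0,0,0,0,0,0,0,0,0,0,0,0,0,0,0,0]' 0.4;  python3 -m creep '[0,0,0,0.12,0,0,0,0.24,0,0,0,0.36,0,0,0,0.48,0,0,0,0.6,0,0,0,0.72,0,0,0,0.84,0,0,0,0.96,0,0,0,1.06,0,0,0,1.06]'; python3 -m creep '[0,0,0,0,0,0,0,0,0,0,0,0]';python3 -m creep '[0,0,0,0,0,0,0,0,0,0,0,0,0,0,0,0,0,0,0,0]' 1; python3 look.py w4
```

```text
t: 6.45
ee_pos: [547.1, 216.5, 112.4]
orientation: [-1.374, -2.825, 0.0]
ft_force: [0.4, -0.5, 0.7]
width: 87.6
grasp_force: 0.0
t: 7.03
ee_pos: [547.5, 216.5, 112.6]
orientation: [1.368, 2.827, 0.001]
ft_force: [0.4, 0.2, -0.2]
width: 45.4
grasp_force: 30.0
t: 7.87
ee_pos: [547.6, 216.0, 112.5]
orientation: [-0.254, 3.131, -0.001]
ft_force: [1.3, -2.3, -0.0]
width: 45.6
grasp_force: 30.0
t: 8.12
ee_pos: [547.4, 216.2, 112.5]
orientation: [-0.245, 3.132, -0.001]
ft_force: [0.9, -3.0, -0.2]
width: 45.2
grasp_force: 30.0
t: 8.53
ee_pos: [547.0, 216.6, 112.4]
orientation: [0.248, -3.131, -0.0]
ft_force: [-0.6, -0.5, -0.6]
width: 75.4
grasp_force: 0.0
8.5333 [547.00265268 216.60858685 112.36848916] [ 0.36  0.52  1.78  0.    0.84 -1.37] [-0.6 -0.5 -0.6] 75.3947313388811
162 251 169.7 ((545.1689453125, 216.89755249023438), 7.504353046417236)
144 1560 151.0 ((546.6776733398438, 217.36729431152344), 16.49793815612793)
125 704 137.0 ((547.7233276367188, 217.67620849609375), 23.113313674926758)
267 376 207 299
```

View pics/w4.png

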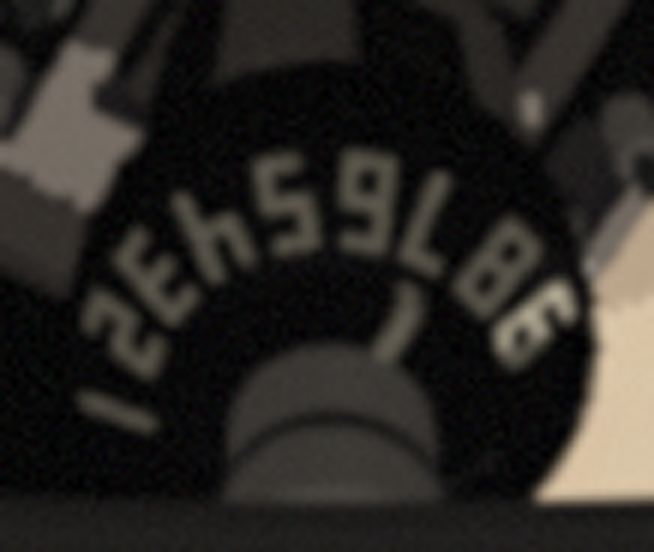

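The mark points at 7, now at (430,220). Next I rise to the chuck and grip it.

```bash
python3 -m creep '[0.0003,0.0005,0.02,-0.12,0.0003,0.0005,0.0375,-0.24,0.0003,0.0005,0.0375,-0.36,0.0003,0.0005,0.0375,-0.48,0.0003,0.0005,0.0375,-0.53,0.0003,0.0005,0.0375,-0.53,0.0003,0.0005,0.0375,-0.53]' 1; python3 -m creep '[0,0,0,0,0,0,0,0,0,0,0,0,0,0,0,0,0,0,0,0,0,0,0,0,0,0,0,0,0,0,0,0,0,0,0,0,0,0,0,0]' 0.05
```

```text
t: 9.17
ee_pos: [547.4, 217.0, 149.9]
orientation: [-0.578, -3.088, -0.0]
ft_force: [0.4, 0.6, -0.6]
width: 87.9
grasp_force: 0.0
t: 10.0
ee_pos: [547.5, 216.9, 149.9]
orientation: [0.581, 3.087, 0.0]
ft_force: [-0.3, -0.4, 0.1]
width: 24.3
grasp_force: 0.0
```

```bash
python3 -m creep '[0,0,0,0,0,0,0,0,0,0,0,0,0,0,0,0,0,0,0,0]'; python3 -m creep '[0,0,-0.003,0,0,0,-0.006,0,0,0,-0.0075,0,0,0,-0.0075,0]'
```

```text
t: 10.42
ee_pos: [547.6, 217.1, 150.0]
orientation: [0.581, 3.087, 0.0]
ft_force: [0.3, 1.6, 0.2]
width: 15.2
grasp_force: 30.0
t: 10.75
ee_pos: [548.1, 217.3, 143.0]
orientation: [0.58, 3.086, 0.001]
ft_force: [-0.2, 0.8, 6.0]
width: 15.2
grasp_force: 30.0
```

Gripped and pressed 7 mm at 6 N. I'll go on to about 9.5 mm.

```bash
python3 -m creep '[0,0,-0.001,0,0,0,-0.002,0,0,0,-0.002,0]';python3 -m creep '[0,0,-0.001,0,0,0,-0.001,0]'
```

```text
t: 11.0
ee_pos: [548.2, 217.3, 141.2]
orientation: [0.58, 3.086, 0.002]
ft_force: [-0.5, 1.4, 6.2]
width: 15.3
grasp_force: 30.0
t: 11.17
ee_pos: [548.2, 217.3, 140.3]
orientation: [0.58, 3.086, 0.002]
ft_force: [-0.6, 0.9, 5.8]
width: 15.4
grasp_force: 30.0
```

```bash
python3 -m creep '[0,0,-0.001,0,0,0,-0.001,0]';python3 -m creep '[0,0,-0.001,0,0,0,-0.001,0]'
```

```text
t: 11.33
ee_pos: [548.3, 217.3, 139.4]
orientation: [0.58, 3.086, 0.002]
ft_force: [-0.4, 1.6, 7.9]
width: 15.1
grasp_force: 30.0
t: 11.5
ee_pos: [548.7, 217.4, 138.9]
orientation: [0.58, 3.085, 0.002]
ft_force: [-1.2, 0.6, 11.2]
width: 15.5
grasp_force: 30.0
```

Bottom stop reached (11 N). Now I let it rise.

```bash
python3 -m creep '[0,0,0.004,0,0,0,0.009,0,0,0,0.013,0,0,0,0.018,0,0,0,0.024,0,0,0,0.028,0,0,0,0.028,0,0,0,0.028,0,0,0,0.028,0,0,0,0.028,0]'; python3 look.py w5 18
```

```text
t: 12.33
ee_pos: [547.5, 217.0, 165.3]
orientation: [-0.581, -3.087, -0.0]
ft_force: [-0.0, 0.7, 2.2]
width: 15.2
grasp_force: 30.0
12.3333 [547.51271094 216.9792149  165.30702233] [ 0.36  0.44  1.75  0.    0.95 -0.84] [-0.   0.7  2.2] 15.20087369612455
162 774 190.9 ((546.3993530273438, 216.71018981933594), 11.897285461425781)
144 416 169.0 ((535.8380126953125, 221.08596801757812), 15.890597343444824)
125 670 155.0 ((547.4915161132812, 216.54373168945312), 23.191980361938477)
274 367 185 276
```

Run:
```python
from h import *
p,d,W=world("side");cv2.imwrite("pics/s5.png",cv2.resize(p[100:290,200:440,::-1],None,fx=3,fy=3,interpolation=cv2.INTER_CUBIC))
print(get_obs()["t"])
```

```text
12.4333
```

View pics/s5.png

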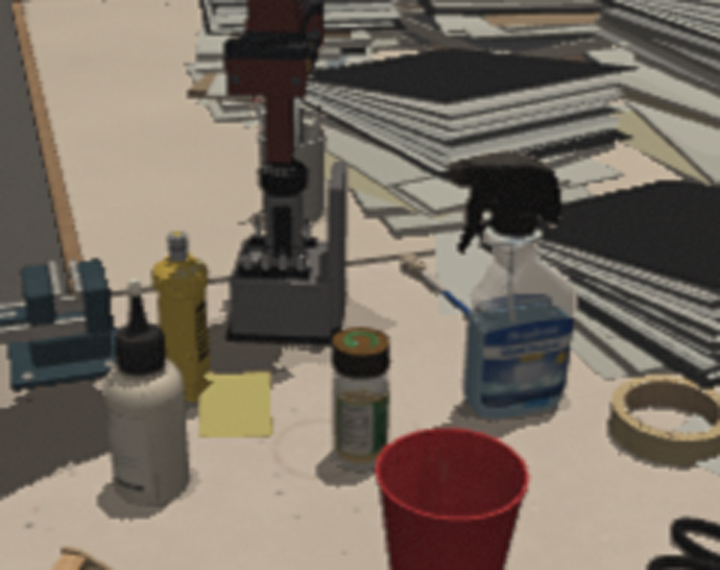

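The side view shows the collar now near the panel's top, at (283,180): the driver has sprung up in the grip. A slow small rise lets the cradle finish, then I lift out.

```bash
python3 -m creep '[0,0,0.002,0,0,0,0.004,0,0,0,0.004,0,0,0,0.004,0,0,0,0.008,0,0,0,0.014,0,0,0,0.02,0,0,0,0.02,0]'; python3 -m creep '[0,0,0.01,0,0,0,0.03,0,0,0,0.05,0,0,0,0.08,0,0,0,0.1,0,0,0,0.1,0,0,0,0.1,0]'; python3 look.py w6 118
```

```text
t: 13.1
ee_pos: [548.2, 217.1, 187.0]
orientation: [0.58, 3.086, 0.001]
ft_force: [-0.4, 0.2, -3.1]
width: 15.2
grasp_force: 30.0
t: 13.68
ee_pos: [547.9, 217.1, 286.6]
orientation: [0.58, 3.085, 0.002]
ft_force: [-0.3, -0.1, -3.7]
width: 15.0
grasp_force: 30.0
13.6833 [547.90117356 217.0738558  286.58710892] [ 0.36  0.3   1.65 -0.    1.18 -0.84] [-0.3 -0.1 -3.7] 15.025035537561585
162 442 290.9 ((540.631591796875, 219.44688415527344), 9.63438892364502)
125 79 249.9 ((536.913818359375, 221.56617736816406), 15.94861125946045)
294 348 161 187
```

```bash
python3 -m creep '[0,-0.01,0,0,0,-0.03,0,0,0,-0.055,0,0,0,-0.08,0,0,0,-0.105,0,0,0,-0.13,0,0,0,-0.155,0,0,0,-0.18,0,0,0,-0.205,0,0,0,-0.23,0,0]'; python3 -m creep '[0,-0.025,0,0,0,-0.05,0,0,0,-0.075,0,0,0,-0.1,0,0,0,-0.125,0,0,0,-0.15,0,0,-0.001,-0.175,0,0,-0.002,-0.188,0,0,-0.002,-0.188,0,0,-0.002,-0.188,0,0]'
python3 - <<'E'
from h import *
o,p,d,W=wrist();print(o["t"],o["ee_pos"],o["qpos"].round(2),o["ft_force"].round(1),o["width"])
red=(p[...,0].astype(int)>1.8*p[...,1])&(d>0)
r=np.hypot(W[...,0]-546,W[...,1]+201)
q=W[red&(r<65)&(abs(W[...,2]-113)<6)];print(len(q),q.min(0),q.max(0))
from scipy.optimize import least_squares
f=least_squares(lambda a:np.hypot(q[:,0]-a[0],q[:,1]-a[1])-a[2],[546,-201,45],loss="soft_l1");print(f.x)
m=(d>0)&(r<60)&(W[...,2]>140)&(W[...,2]<300)&(p.max(-1)>0)
h=W[m&(W[...,2]<250)];print("handle",len(h),h.min(0),h.max(0))
cv2.imwrite("pics/w7.png",p[...,::-1])
E
```

```text
t: 14.57
ee_pos: [546.1, -14.9, 283.5]
orientation: [-0.58, -3.084, 0.001]
ft_force: [-0.1, 0.5, -3.0]
width: 15.7
grasp_force: 30.0
t: 15.4
ee_pos: [544.6, -201.2, 284.2]
orientation: [-0.583, -3.085, -0.001]
ft_force: [0.4, 0.8, -3.5]
width: 14.8
grasp_force: 30.0
15.4 [ 544.58302639 -201.22306039  284.17238691] [-0.37  0.29  1.67  0.    1.18 -1.57] [ 0.4  0.8 -3.5] 14.821127698807068
624 [ 498.86013078 -245.82701965  107.00465624] [ 588.05649609 -153.87171139  115.1008633 ]
[ 545.08440718 -199.85362436   44.20832553]
handle 1050 [ 523.69577215 -216.84651677  155.7650959 ] [ 544.28204563 -179.91176865  247.60153099]
```

View pics/w7.png

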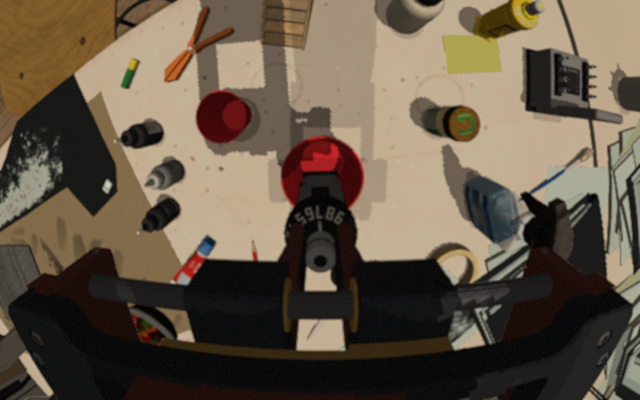

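The driver hangs upright with 7 at the front; the cup rim fits a circle centred at (545.1, -199.9). I lower it now.

```bash
python3 -m creep '[0.0005,0.0013,-0.01,0,0.0005,0.0013,-0.03,0,0.0005,0.0013,-0.05,0,0.0005,0.0013,-0.07,0,0.0005,0.0013,-0.09,0,0.0005,0.0013,-0.108,0,0.0005,0.0013,-0.125,0,0.0005,0.0013,-0.138,0,0.0005,0.0013,-0.142,0,0.0005,0.0013,-0.142,0]'; python3 -m creep '[0,0,-0.002,0,0,0,-0.004,0,0,0,-0.004,0]'
```

```text
t: 16.28
ee_pos: [545.2, -198.3, 141.9]
orientation: [-0.578, -3.085, -0.001]
ft_force: [-0.9, 0.2, -2.1]
width: 15.4
grasp_force: 30.0
t: 16.53
ee_pos: [546.4, -199.7, 139.9]
orientation: [0.58, 3.087, -0.0]
ft_force: [-0.7, -0.0, -1.7]
width: 15.3
grasp_force: 30.0
```

```bash
python3 -m creep '[0,0,-0.001,0,0,0,-0.002,0,0,0,-0.002,0]'; python3 -m creep '[0,0,-0.001,0,0,0,-0.002,0,0,0,-0.002,0]'
python3 - <<'E'
from h import *
from workcell import get_obs
o,p,d,W=wrist()
r=np.hypot(W[...,0]-546,W[...,1]+200);q=W[(d>0)&(r<11)]
print(q[:,2].max())
s=W[(d>0)&(r<26)&(W[...,2]>95)][:,2];print(np.histogram(s,range(95,160,4)))
E
```

```text
t: 16.78
ee_pos: [546.0, -199.9, 137.6]
orientation: [0.581, 3.087, -0.0]
ft_force: [0.6, -0.4, -3.0]
width: 15.1
grasp_force: 30.0
t: 17.03
ee_pos: [545.9, -199.8, 135.3]
orientation: [-0.581, -3.087, -0.0]
ft_force: [-0.3, -0.1, -2.9]
width: 15.1
grasp_force: 30.0
224.2936371202913
(array([ 24,   0,   0,  44, 108, 131, 170, 756, 521, 313, 133, 197, 186,
       203, 596, 391]), array([ 95,  99, 103, 107, 111, 115, 119, 123, 127, 131, 135, 139, 143,
       147, 151, 155, 159]))
```

Still hanging free (-3 N). I continue down in small steps.

```bash
for i in 1 2; do python3 -m creep '[0,0,-0.001,0,0,0,-0.0015,0,0,0,-0.0015,0]' | grep -E 'ee_pos|ft_'; done
```

```text
ee_pos: [545.9, -199.7, 133.8]
ft_force: [-0.6, -0.2, -2.2]
ee_pos: [546.4, -199.9, 132.9]
ft_force: [-0.2, 0.5, 1.8]
```

The foot is on the cup's floor (+1.8 N). I release and withdraw straight up.

```bash
python3 -m creep '[0,0,0,0,0,0,0,0,0,0,0,0,0,0,0,0,0,0,0,0,0,0,0,0,0,0,0,0,0,0,0,0]' 0.7; python3 -m creep '[0,0,0.01,0,0,0,0.03,0,0,0,0.06,0,0,0,0.1,0,0,0,0.14,0,0,0,0.18,0,0,0,0.18,0,0,0,0.18,0,0,0,0.18,0,0,0,0.18,0]'
python3 - <<'E'
from h import *
o,p,d,W=wrist();print(o["t"],o["ee_pos"],o["ft_force"].round(1))
r=np.hypot(W[...,0]-546,W[...,1]+200)
q=W[(d>0)&(r<50)&(W[...,2]>140)&(W[...,2]<160)];print(q.mean(0),q.max(0))
p2,_,_=world("side")
a=cv2.resize(p[80:320,180:460],(560,480));b=cv2.resize(p2[200:340,280:420],(480,480))
cv2.imwrite("pics/w8.png",cv2.resize(np.hstack([a,b])[...,::-1],(800,369)))
E
```

```text
t: 18.25
ee_pos: [546.0, -199.8, 132.4]
orientation: [-0.581, -3.087, 0.0]
ft_force: [-0.4, 0.6, 0.1]
width: 60.9
grasp_force: 0.0
t: 19.08
ee_pos: [545.1, -199.4, 311.1]
orientation: [-0.58, -3.085, -0.001]
ft_force: [-1.2, 0.4, -0.6]
width: 61.5
grasp_force: 0.0
19.0833 [ 545.06131479 -199.40701673  311.08669615] [-1.2  0.4 -0.6]
[ 545.49327854 -198.79137597  151.10758403] [ 554.39029363 -191.38305319  153.95925519]
```

View pics/w8.png

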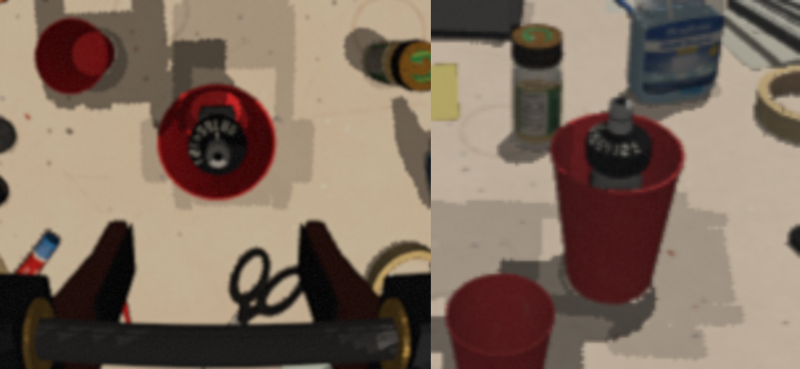

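The driver stands nose up in the upright cup (wrist view at (217,155), side view at (620,140)), and its nose measures about 152 mm high. I hand the job in.

```bash
python3 -c "
from workcell import ticket
print(ticket.close_job())"
```

```text
the job is handed in; nothing more can be done
None
```

The job is handed in, though no verdict was returned: the collar was set to 7 in the locked dock, and the driver was released, drawn out and left standing nose up in the large red cup, with no contact with the bottles or jar noticed.

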